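# Turn the sample feeder's loading port up

### The job

Two sample feeders stand on the bench, each with a drum held between two centres. Turn the drum of the blue feeder by its black-sleeved pin until the black mark line with the pin and the loading port faces straight up, and let go; leave the drum of the yellow feeder as it is.

Things in the scene. Friction and masses are not known exactly. Their poses are not given: they have to be found in the camera images.
- blue_feeder: Feeder to work on, fixed: blue base 90 x 200 x 14 mm, two blue posts (40 x 16 mm, 111 mm high, 84 mm either side of the middle), between them on steel centres an aluminium drum 60 mm in diameter, 94 mm long, with blue 66 mm end discs. Origin: centre of the base's underside, on the bench; z up, y along the drum's axis, which is level and 95 mm above the origin; x across the drum.
- blue_drum (a joint): Angle of the blue drum (rad). 0: pin, black 10 mm mark line along the drum and steel loading port (24 mm wide, 30 mm from the pin towards the feeder's +y), all on one side of the drum, face straight up. Positive: they lean towards the feeder's +x, as at the start. Turns stiffly (0.07 N m, 1 to 1.5 N at the pin), stays where left; stops at -1.65 and 1.65.
- blue_pin (a point): Grip point on the blue drum's turning pin, which sticks straight out of the middle of the drum: black sleeve 14 mm in diameter, from 46 to 80 mm (the pin's end) from the drum's axis. The point is on the pin's centre line 63 mm from the axis; z points outwards along the pin, y along the drum's axis. The port beside the pin is lower: its top is 38 mm from the axis.
- yellow_pin (a point): The same point on the turning pin of the other feeder, of the same build but yellow, fixed elsewhere on the bench with its drum at another angle. To be left alone.
Mind the look-alikes: they are no part of the job. What is shaped like the blue_feeder but purple or red is not meant.

How it is judged (in metres and radians):
At the end, for the whole second after the job is handed in: The blue drum's pin, mark and port point straight up within 11 degrees (0.19 rad), the drum is at rest, and the yellow drum's pin is within 10 mm of where it started (value of joint blue_drum between -0.19 and 0.19 rad and velocity of joint blue_drum between -0.05 and 0.05 rad/s and distance of yellow_pin from where it was at the start of the episode below 0.01 m); the robot touches nothing.
It fails at once if the yellow feeder's drum was turned (its pin moved 10 mm or more) (distance of yellow_pin from where it was at the start of the episode above 0.01 m).
It also fails if it takes over 32 s, if anything falls off the work surface, if the arm or the gripper's body presses on something with over 40 N, if the wrist force passes 120 N, or if a joint passes its speed limit or range.

### The arm

A 6-joint arm with a two-finger parallel gripper is mounted at the origin on the work surface. World frame = base frame: x ahead of the robot, y to its left, z up, the work surface at z = 0. Lengths are in m, angles in degrees, forces in N, time in s.
With the tool pointing down it reaches from about 0.4 to 0.825 m from the base axis. Payload 7 kg.
Tool frame: the origin (TCP) lies midway between the tips of the shut fingers; the grasp point (between the pads) lies 19 mm behind it; z points along the fingers, y is the line along which they close (so a half turn about z gives the same grasp; the last joint's range is limited). The gripper opens to 88 mm and grips with 3 to 60 N. Pads are 19 mm wide; open, the fingers measure 130 mm over their backs; the gripper's body (78 mm by 193 mm) begins 47 mm behind the grasp point.
Start: joints at [81.939, 20.546, 0.682, 0, -70.136, -16.507], TCP at [0.281, 0.614, 0.227] pointing down, gripper open.
Joint ranges: [-176.03, 176.03], [-82.01, 121.73], [-58.28, 71.71], [-173.87, 95.51], [-174.79, -0.11], [-173.66, 173.66]. Speed limits (degrees/s): [136.94, 136.94, 172.46, 180, 180, 180].

### API

Orientations are given as a 3x3 rotation matrix whose columns are the frame's x, y, z axes.
In Python, from rig import robot gives the robot as it stands. Calls block until the motion is done:
- robot.goto(position, orientation): joint-space move of the TCP to a pose.
- robot.servo_line(position, ori=None, speed=0.15): straight line of the TCP; ori=None keeps the orientation; speed is the mean speed in m/s.
- robot.movej(angles): joint-space move.
- robot.move_gripper(opening): opening from 0.0 (shut) to 1.0 (fully open); the grip force is fixed at half the most; returns when the fingers have stopped.
- robot.dwell(seconds).
- robot.ik(position, orientation): joint angles nearest the present ones, or None.
- robot.grab_frame(name): name is "scene" or "side" or "wrist"; returns (picture, depth): 384x512x3 uint8, red, green, blue; 384x512 float32, m along the optical axis (not along the pixel's ray), 0 where there is no reading.
- robot.camera_info(name): a dict with "vfov" (degrees; the focal length in pixels is half the picture's height over the tangent of half this angle, whatever the lens; pixels are square), "cx", "cy" (the principal point, pixels), "view" (4x4, takes a point from world to camera coordinates); the wrist camera has in their place "T_tool_cam" (4x4, takes a point from camera to tool coordinates, whose origin is the TCP and whose axes are the flange's). Camera axes: x right, y down, z forward; pixel columns grow to the right and rows downward; lengths in m; the calibration is good to about 2 mm. A picture is of the moment at which its call begins: read the wrist's pose just before it. camera_info takes no time and is no camera call.
A pose or a line that the arm cannot do raises robot.Unreachable and nothing moves.
- robot.job_done(): hands the job in; it is judged then, once.
Readings, each from a call of its own:
- robot.read_t(): time.
- robot.read_qpos(): joint angles.
- robot.read_qvel(): joint speeds.
- robot.read_effort(): joint torques, N m.
- robot.read_position(): TCP position.
- robot.read_tcp_rot(): TCP orientation.
- robot.read_force(): force on the tool from outside, world axes, zero at the start.
- robot.read_ft_torque(): the same for the moment, N m.
- robot.read_grip_width(): opening from 0.0 (shut) to 1.0 (fully open).
- robot.read_finger_force(): force on a finger pad.
Only numpy, scipy, OpenCV 4.12 (cv2) and the standard library are available. Lean on these libraries where they do the work, as an engineer would, in place of code of your own. Each camera call takes 0.05 s, during which the arm holds its last target. There are 200 camera calls.

## Working session

There is one attempt and no reset: what is moved stays moved. The work goes in short steps, each a Python script; the robot and the scene stay as the last script left them, time stands still between calls to the robot, and variables do not carry over. Pictures are saved under pics/ and viewed, at most 10 in all, crops included, and the job is handed in when it is done.

```bash
mkdir -p pics; cat > h.py <<'E'
import numpy as np, cv2
from rig import robot
def cloud(name):
    ci=robot.camera_info(name)
    if name=="wrist":
        T=np.eye(4);T[:3,:3]=np.array(robot.read_tcp_rot()).reshape(3,3);T[:3,3]=robot.read_position();M=T@np.array(ci["T_tool_cam"])
    else: M=np.linalg.inv(np.array(ci["view"]))
    im,d=robot.grab_frame(name)
    f=192/np.tan(np.radians(ci["vfov"])/2)
    v,u=np.mgrid[:384,:512]
    P=np.stack([(u-ci["cx"])/f*d,(v-ci["cy"])/f*d,d],-1)@M[:3,:3].T+M[:3,3]
    P[d==0]=np.nan
    return im,d,P
E
python3 - <<'E'
from h import *
for n in("scene","side"):
    im,d,P=cloud(n);np.savez(n,im=im,P=P)
    cv2.imwrite(f"pics/{n}.png",im[...,::-1])
    print(n,robot.camera_info(n))
E
```

```text
scene {'vfov': 54.019155185620995, 'cx': 259.98920663087864, 'cy': 186.01524600502384, 'view': array([[ 0.00706918,  0.9999577 , -0.00588388, -0.00707502],
       [ 0.63001054, -0.00902307, -0.77653416, -0.18277551],
       [-0.77655441,  0.00178256, -0.63004768,  1.29589836],
       [ 0.        ,  0.        ,  0.        ,  1.        ]])}
side {'vfov': 42.40138398522136, 'cx': 247.14793868260057, 'cy': 190.7628715715009, 'view': array([[ 0.69762285, -0.7163741 , -0.01142394, -0.29468523],
       [-0.37500954, -0.35151449, -0.857791  ,  0.26688203],
       [ 0.61048358,  0.60269869, -0.51387166,  0.96817546],
       [ 0.        ,  0.        ,  0.        ,  1.        ]])}
```

View pics/scene.png

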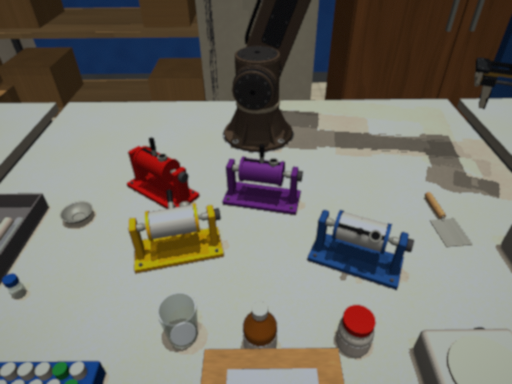

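View pics/side.png

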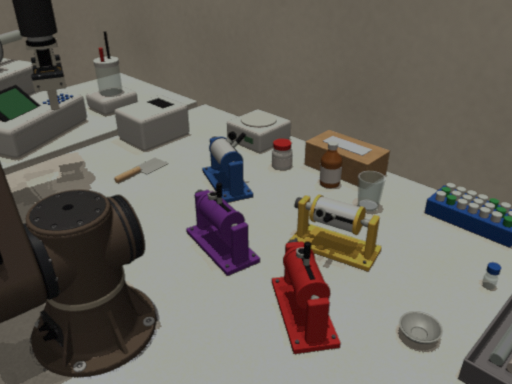

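```bash
python3 - <<'E'
from h import *
out=[]
for n,(u0,u1,v0,v1) in dict(scene=(295,425,195,295),side=(190,265,120,205)).items():
    z=np.load(n+".npz");im=z["im"];P=z["P"]
    c=cv2.resize(im[v0:v1,u0:u1],(400,int(400*(v1-v0)/(u1-u0))),interpolation=cv2.INTER_CUBIC);out.append(c)
    m=np.zeros(im.shape[:2],bool);m[v0:v1,u0:u1]=1
    hsv=cv2.cvtColor(im,cv2.COLOR_RGB2HSV)
    blue=m&(hsv[...,0]>100)&(hsv[...,0]<125)&(hsv[...,1]>120)&np.isfinite(P[...,2])
    q=P[blue]; print(n,blue.sum(),np.percentile(q,[1,50,99],axis=0).round(3).tolist())
    b=q[(q[:,2]>.004)&(q[:,2]<.022)]; r=cv2.minAreaRect(b[:,:2].astype(np.float32)); print("base",r,np.median(b[:,2]))
    t=q[q[:,2]>.1]; print("top",len(t),t[:,2].max())
    dark=m&(hsv[...,2]<50)&(P[...,2]>.06)
    v,u=np.nonzero(dark)
    for a,b_,p in list(zip(u,v,P[dark].round(3)))[::3]: print(a,b_,p)
h=max(c.shape[0] for c in out)
cv2.imwrite("pics/crop.png",np.hstack([cv2.copyMakeBorder(c,0,h-c.shape[0],0,0,cv2.BORDER_CONSTANT) for c in out])[...,::-1])
E
```

```text
scene 3114 [[0.51, 0.122, 0.008], [0.573, 0.221, 0.013], [0.636, 0.302, 0.125]]
base ((0.564614474773407, 0.21730384230613708), (0.19519706070423126, 0.0907711386680603), 65.9438705444336) 0.012836347679015758
top 316 0.12787509886690263
340 224 [0.564 0.17  0.118]
341 225 [0.566 0.172 0.117]
339 226 [0.564 0.169 0.113]
342 226 [0.566 0.175 0.114]
345 226 [0.568 0.18  0.117]
342 227 [0.57  0.174 0.115]
345 227 [0.57  0.18  0.115]
349 227 [0.571 0.188 0.117]
346 228 [0.572 0.182 0.114]
349 228 [0.573 0.188 0.116]
352 228 [0.574 0.194 0.116]
349 229 [0.574 0.188 0.113]
352 229 [0.578 0.193 0.117]
356 229 [0.609 0.19  0.149]
359 229 [0.613 0.194 0.153]
353 230 [0.579 0.195 0.116]
356 230 [0.612 0.189 0.15 ]
359 230 [0.613 0.194 0.151]
362 230 [0.612 0.2   0.15 ]
357 231 [0.613 0.191 0.148]
360 231 [0.615 0.196 0.15 ]
363 231 [0.583 0.214 0.117]
358 232 [0.616 0.192 0.148]
361 232 [0.617 0.198 0.149]
364 232 [0.585 0.216 0.116]
367 232 [0.587 0.221 0.118]
375 232 [0.595 0.234 0.126]
359 233 [0.617 0.194 0.147]
362 233 [0.617 0.2   0.147]
365 233 [0.588 0.217 0.116]
368 233 [0.59  0.223 0
[... 2150 characters left out ...]
9 191 [0.342 0.006 0.159]
216 192 [0.339 0.013 0.154]
219 192 [0.342 0.006 0.156]
211 193 [0.349 0.042 0.135]
214 193 [0.353 0.037 0.135]
217 193 [0.337 0.008 0.154]
220 193 [0.34  0.001 0.156]
211 194 [0.348 0.041 0.133]
214 194 [0.351 0.034 0.135]
217 194 [0.339 0.011 0.15 ]
220 194 [0.343 0.004 0.151]
212 195 [0.345 0.034 0.135]
215 195 [0.353 0.033 0.132]
218 195 [0.341 0.009 0.147]
221 195 [0.344 0.003 0.149]
219 196 [0.341 0.006 0.146]
217 197 [0.34  0.011 0.142]
220 197 [0.343 0.005 0.143]
217 198 [0.34  0.013 0.138]
215 199 [0.348 0.029 0.125]
215 200 [0.344 0.024 0.126]
216 201 [0.344 0.021 0.125]
221 203 [0.343 0.003 0.128]
220 204 [0.341 0.004 0.126]
223 204 [ 0.343 -0.004  0.128]
```

View pics/crop.png

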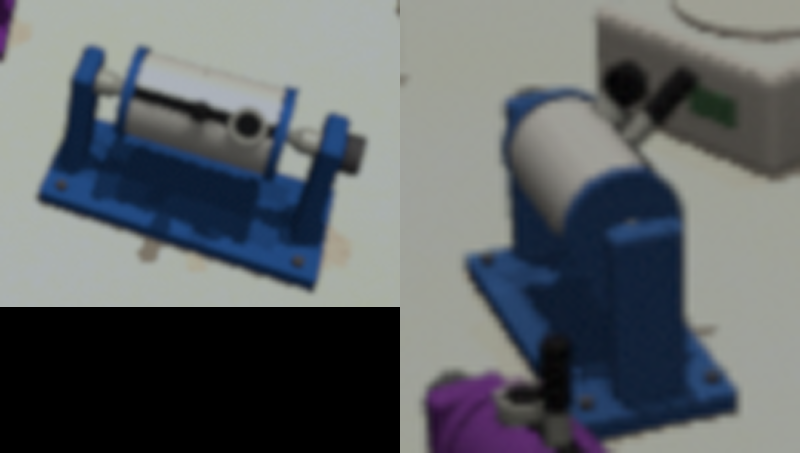

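Candidates: blue (scene 362,245), yellow (177,235), purple (262,185) and red (162,175). The crop confirms the blue one: its base is 90x197 mm, the post tops are at 0.125 m, and the pin leans about 45° towards +x (pin end at scene 359,231). The port beside it, at scene (376,235), is on the +y side.

```bash
cat >> h.py <<'E'
C=np.array([.561,.217,.095]);Y=np.array([np.cos(np.radians(65.7)),np.sin(np.radians(65.7)),0]);X=np.array([Y[1],-Y[0],0]);Z=np.array([0,0,1.])
def pose(a,t,r=.065,back=0,s=1):
    "TCP pose: grasp point at radius r, drum angle a, tool tilt t (deg)"
    a,t=np.radians([a,t]); n=-(np.sin(t)*X+np.cos(t)*Z)
    p=C+r*(np.sin(a)*X+np.cos(a)*Z)+(.019-back)*n
    return p,np.stack([np.cross(s*Y,n),s*Y,n],1)
E
python3 - <<'E'
from h import *
for s in(1,-1):
  for a,t,b in((45,45,.08),(45,45,0),(45,35,.08),(45,35,0),(45,25,0),(20,20,0),(0,0,0),(0,0,.1)):
    q=robot.ik(*pose(a,t,back=b,s=s)); print(s,a,t,b,None if q is None else np.round(q))
E
```

```text
1 45 45 0.08 [  15.   46.   37.  -30. -115. -134.]
1 45 45 0 [  18.   44.   25.  -30. -105. -131.]
1 45 35 0.08 [  19.   39.   28.  -24. -105. -134.]
1 45 35 0 [  21.   38.   18.  -24.  -95. -132.]
1 45 25 0 [  24.   33.   10.  -19.  -85. -134.]
1 20 20 0 [  28.   28.    4.  -16.  -79. -137.]
1 0 0 0 [  40.   18.  -16.    0.  -57. -154.]
1 0 0 0.1 [  40.   13.   -8.    0.  -69. -154.]
-1 45 45 0.08 [  15.   46.   37.  -30. -115.   46.]
-1 45 45 0 [  18.   44.   25.  -30. -105.   49.]
-1 45 35 0.08 [  19.   39.   28.  -24. -105.   46.]
-1 45 35 0 [ 21.  38.  18. -24. -95.  48.]
-1 45 25 0 [ 24.  33.  10. -19. -85.  46.]
-1 20 20 0 [ 28.  28.   4. -16. -79.  43.]
-1 0 0 0 [ 40.  18. -16.   0. -57.  26.]
-1 0 0 0.1 [ 40.  13.  -8.   0. -69.  26.]
```

```bash
python3 - <<'E'
from h import *
print(robot.read_t())
robot.goto(*pose(20,20,back=.17,s=-1)); robot.goto(*pose(45,45,back=.10,s=-1))
print(robot.read_t(),robot.read_position())
im,d,P=cloud("wrist"); np.savez("w",im=im,P=P); cv2.imwrite("pics/w.png",im[...,::-1])
L=(P-C)@np.stack([X,Y,Z],1)
th=np.degrees(np.arctan2(L[...,0],L[...,2]));r=np.hypot(L[...,0],L[...,2])
dark=cv2.cvtColor(im,cv2.COLOR_RGB2GRAY)<70
m=dark&(r>.045)&(r<.09)&(abs(L[...,1])<.03)&(th>20)&(th<70)
for k,x in(("y",L[...,1]*1000),("th",th),("r",r*1000)): print(k,m.sum(),np.percentile(x[m],[2,50,98]))
print([np.percentile(q,[2,98]) for q in np.nonzero(m)])
E
```

```text
0.1
2.6333 [0.65508419 0.17420953 0.19350393]
y 390 [-3.20249809  2.88188455  8.79722858]
th 390 [43.49460386 49.94229547 54.02702909]
r 390 [50.51624528 78.96860037 81.56167899]
[array([186., 211.]), array([245., 260.])]
```

View pics/w.png

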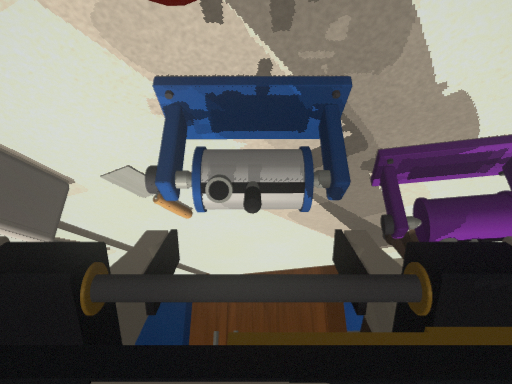

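The wrist view shows the pin at (252,198) midway between the fingers, the port at (218,188) to one side, and both posts outside the fingers. The pin sits at about 47–49° with a y offset of about +2.5 mm. Next I grip it and turn the drum.

```bash
echo 'C=C+.0025*Y' >> h.py; python3 - <<'E'
from h import *
robot.servo_line(*pose(47.5,45,back=.08,s=-1)); robot.servo_line(pose(47.5,45,s=-1)[0],speed=.06)
print(robot.read_force())
robot.move_gripper(0.0); print(robot.read_grip_width()*88,robot.read_finger_force(),robot.read_force())
for a in np.linspace(47.5,0,9)[1:]:
    robot.servo_line(*pose(a,a*45/47.5,s=-1),speed=.05); print(round(a),np.round(robot.read_force(),1),robot.read_grip_width()*88)
print(robot.read_t())
im,d,P=cloud("scene");cv2.imwrite("pics/s2.png",cv2.resize(im[160:300,270:450],(720,560))[...,::-1])
E
```

```text
[-1.1223025  -0.81097626 -0.30727975]
13.264498760977267 29.999887347221375 [-0.72851504 -1.25573948  0.56529468]
42 [-2.2 -1.  -9.2] 13.58720924922956
36 [ -3.4  -0.  -13. ] 13.610892959765795
30 [ -3.5   1.3 -16.2] 13.390471771449128
24 [ -3.    3.1 -20.2] 13.217864021131842
18 [ -1.5   4.2 -22.3] 13.4654059692681
12 [  1.5   4.1 -23.9] 13.667811464783075
6 [  3.4   4.3 -25.7] 13.69329851340648
0 [  6.3   3.9 -26.4] 12.876605785129703
7.6083
```

View pics/s2.png

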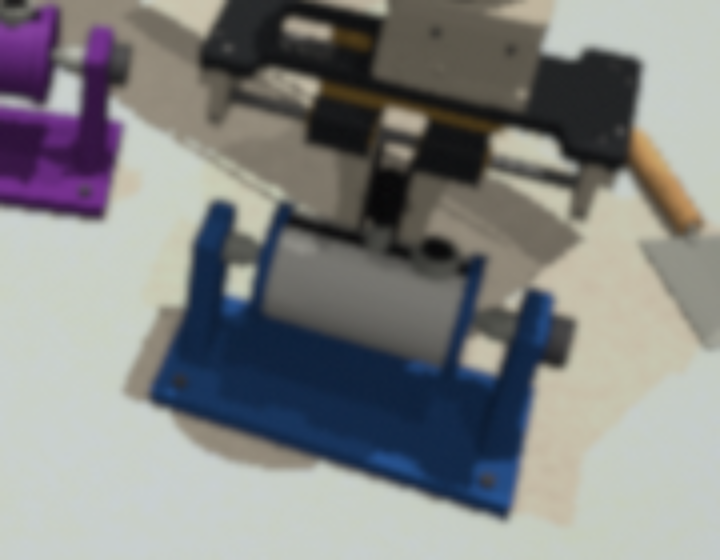

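The picture shows the pin gripped and pointing up (crop 385,195), with the mark along the top of the drum. I'll release, back off upward and measure the angle.

```bash
python3 - <<'E'
from h import *
robot.move_gripper(1.0); robot.servo_line(pose(0,0,back=.17,s=-1)[0],speed=.12)
print(robot.read_t(),robot.read_force())
B=np.stack([X,Y,Z],1)
for n in("wrist","scene","side"):
    im,d,P=cloud(n); cv2.imwrite(f"pics/f_{n}.png",im[...,::-1])
    L=(P-C)@B; m=(cv2.cvtColor(im,cv2.COLOR_RGB2GRAY)<70)&(abs(L[...,0])<.035)&(abs(L[...,1])<.02)&(L[...,2]>.05)&(L[...,2]<.09)
    q=L[m]*1000; print(n,len(q),np.percentile(q,[5,50,95],axis=0).round(1).tolist())
    if n!="wrist" and len(q)>5: print("tilt deg",np.degrees(np.arctan(np.polyfit(q[:,2],q[:,0],1)[0])))
im=cv2.imread("pics/f_side.png")[110:215,180:275];im2=cv2.imread("pics/f_wrist.png")
cv2.imwrite("pics/f.png",np.hstack([cv2.resize(im,(347,384)),cv2.resize(im2,(450,384))]))
E
```

```text
10.5083 [-0.30958456  0.44725312  0.12768056]
wrist 227 [[-4.0, -5.1, 54.4], [3.8, 0.8, 78.8], [7.4, 6.5, 80.8]]
scene 91 [[-0.2, -6.2, 51.3], [6.2, -0.8, 67.1], [8.6, 4.6, 79.5]]
tilt deg -7.004619032346531
side 50 [[-6.8, -9.8, 53.1], [-2.0, -4.9, 67.0], [6.0, -0.9, 78.8]]
tilt deg 1.328724487941403
```

View pics/f.png

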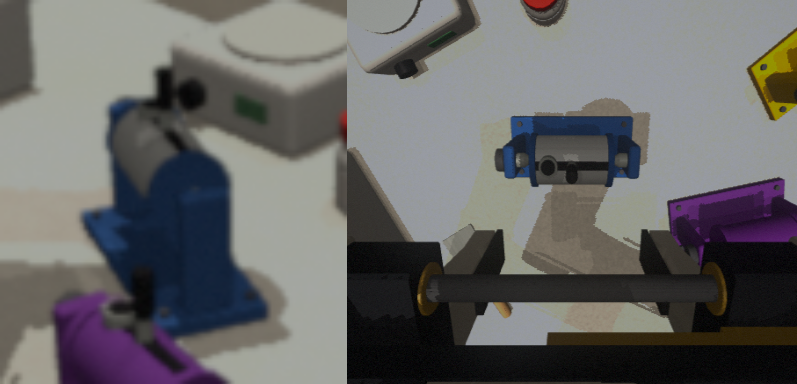

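The side and wrist views show the pin standing upright with the gripper clear of it. The pin end is about 2–4 mm off the axis, so the drum is within about 3° of vertical, against the 11° allowed. Handing in.

```bash
python3 -c "
from rig import robot
print(robot.job_done(),robot.read_t())"
```

```text
the job is handed in; nothing more can be done
the job is handed in; nothing more can be done
```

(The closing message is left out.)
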